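Undo the showcase knobs and take off the lid

ROBOT

A 7-joint arm with a two-finger parallel gripper is mounted at the origin on the work surface. World frame = base frame: x ahead of the robot, y to its left, z up, the work surface at z = 0. Lengths are in m, angles in rad, forces in N, time in s.
With the tool pointing down it reaches from about 0.4 to 0.85 m from the base axis. Payload 10.4 kg.
Tool frame: the origin (TCP) lies midway between the tips of the shut fingers; the grasp point (between the pads) lies manip.grip_depth behind it (manip.grip_depth is the distance from the TCP to the grasp point, in m); z points along the fingers, x is the direction in which the jaws open and shut, and the axes are right-handed (so a half turn about z gives the same grasp; the last joint's range is limited). The gripper opens to 85 mm and grips with 20 to 120 N. Pads are 22 mm wide; open, the fingers measure 114 mm over their backs; the gripper's body (76 mm by 85 mm) begins 54 mm behind the grasp point. The pads swing forward as they close: fully open they stand 13 mm farther back than shut.
Start: joints at [-1.31, 0.332, -0.065, 1.46, 0.022, 1.35, -0.088], TCP at [0.175, 0.6, 0.231] pointing down, gripper open.
Joint ranges: [-2.6, 2.6], [-0.5, 2.12], [-1.47, 1.34], [0.16, 2.42], [-1.27, 4.41], [0.06, 2.06], [-2.6, 2.6]. Speed limits (rad/s): [2.22, 2.22, 2.79, 2.79, 3.14, 3.14, 3.14].

INTERFACE

Orientations are given as a unit quaternion [x, y, z, w].
In Python, from workcell import manip gives the robot as it stands. The module is installed in compiled form; this text tells all that it offers.
- The arm moves only by the tool send_rows, never from a script. Its argument "steps" is a list of rows, each a list of 2 entries, a list of its own where there are three numbers: the shift along the tool's x, y, z in m, then the turn about the tool's z in rad. In form: [[[x, y, z], spin], ...]. A call has exactly 8 rows; each row is the pose to reach, as a shift and turn from the pose commanded when the call began, along the tool's axes at that moment; what a row does not reach only later rows make up. A row lasts 1/8 s, in which the tool goes at most 62.5 mm and 10.7 degrees, less where a joint would pass 70% of its speed; a pose out of reach is approached as far as the arm can. A call with a gripper value outside its range is refused whole. "hand" is the opening, from 0 (shut) to 1 (fully open), set as the call begins (left out, the last holds). The fingers move at their own pace and stop on an object; "force" is the grip in N (left out, the last holds). Time passes only in rows, so rows that repeat a pose let the fingers close, or fill a call up. It gives the time, the measured TCP pose, the force and the opening at its end, in the units of the state.
- manip.get_obs(): the state, without advancing time (a new reading comes with each control period).
- manip.camera(name): name is "side" or "top"; returns (picture, depth): 480x640x3 uint8, red, green, blue; 480x640 float32, m along the optical axis (not along the pixel's ray), 0 where there is no reading.
- manip.camera_info(name): a dict with "intrinsics" (3x3 intrinsics, pixels), "pose" (4x4, takes a point from camera to world coordinates). Camera axes: x right, y up, looking along -z (the intrinsics and any distortion apply to the point x, -y, -z); pixel columns grow to the right and rows downward; lengths in m; the calibration is good to about 2 mm. A picture is of the moment at which its call begins. camera_info takes no time and is no camera call.
- manip.hand_in(): hands the job in, once; it reports no verdict.
The state is a dict: "clock": time; "joint_pos": joint angles; "joint_velocities": joint speeds; "tau": joint torques, N m; "position": TCP position; "ee_rot": TCP orientation; "ft_force": force on the tool from outside, world axes, zero at the start; "torque": the same for the moment, N m; "grip_width": opening from 0.0 (shut) to 1.0 (fully open).
Only numpy, scipy, OpenCV 4.12 (cv2) and the standard library are available. Lean on these libraries where they do the work, as an engineer would, in place of code of your own. Each camera call takes 0.05 s, during which the arm holds its last target.

TASK

Open the sloping showcase on the market stall: turn its three captive knobs anticlockwise fully to their end stops while the lid stays in place, then lift the lid off by its handle and set it down gently, without dropping it, flat and handle up in the middle of the cork pad. Leave the knobs undone and do not disturb the other wares.

Things in the scene. Friction and masses are not known exactly. Their poses are not given: they have to be found in the camera images.
- case: Fixed wooden showcase, its top a board sloping 30 deg, low edge to the robot: 270 mm along the slope, 350 mm wide, 50 to 185 mm above the table. Origin on the table; x level, away from the low edge, y to the case's left, z up. The board passes 125 mm above the origin, outward normal (-0.5, 0, 0.866) in this frame. It carries the lid and three captive knobs; a 9 mm ledge stops the lid's lower edge.
- knob_left (a joint): Captive knob left of the lid as seen from the robot (case +y side); at value 0 its tongue points to the case's right. rad; 0 = tongue square over the lid, growing anticlockwise as seen from outside the board; end stop 1.45 = fully undone, tongue clear of the lid. Starts at 0 to 0.4. Friction about 0.1 N m, stays where left, does not rise.
- knob_left_grip (a point): On the knob's axis at the height to grip, 42 mm off the board. The grip is an upright black bar 70 mm long (x), 16 mm thick (y), 38 mm tall, its top 16 mm above this point; x points along the bar to the steel tongue (16 mm wide, reaching 48 mm from the axis, 14 to 20 mm off the board), z along the axis, out of the board. Turns with the knob.
- knob_right (a joint): Captive knob right of the lid (case -y side); at 0 its tongue points to the case's left. rad; 0 = tongue square over the lid, growing anticlockwise as seen from outside the board; end stop 1.45 = fully undone, tongue clear of the lid. Starts at 0 to 0.4. Friction about 0.1 N m, stays where left, does not rise.
- knob_right_grip (a point): On the knob's axis at the height to grip, 42 mm off the board. The grip is an upright black bar 70 mm long (x), 16 mm thick (y), 38 mm tall, its top 16 mm above this point; x points along the bar to the steel tongue (16 mm wide, reaching 48 mm from the axis, 14 to 20 mm off the board), z along the axis, out of the board. Turns with the knob.
- knob_top (a joint): Captive knob above the lid's upper edge, in the middle; at 0 its tongue points down the slope. rad; 0 = tongue square over the lid, growing anticlockwise as seen from outside the board; end stop 1.45 = fully undone, tongue clear of the lid. Starts at 0 to 0.4. Friction about 0.1 N m, stays where left, does not rise.
- knob_top_grip (a point): On the knob's axis at the height to grip, 42 mm off the board. The grip is an upright black bar 70 mm long (x), 16 mm thick (y), 38 mm tall, its top 16 mm above this point; x points along the bar to the steel tongue (16 mm wide, reaching 48 mm from the axis, 14 to 20 mm off the board), z along the axis, out of the board. Turns with the knob.
- lid: Loose lid of the showcase (0.3 to 0.6 kg): dark wooden frame with a clear pane, 160 mm (x) by 200 mm (y), 12 mm thick, with a bridge handle over its middle. Origin at the centre of the underside, z out of its upper face; on the case x points up the slope. It lies on the board with 2 mm of play under the three tongues.
- lid_mid (a point): Centre of the lid's frame, half-way through its 12 mm thickness; axes as the lid.
- lid_handle (a point): Centre of the lid handle's grip bar, 56 mm above the lid's underside; the bar is 100 mm long (y), 14 mm thick (x), 22 mm tall (z), 33 mm of clear space between it and the lid's cross-bar; axes as the lid.
- pad_top (a point): Centre of the top face of the fixed cork pad, 230 mm (x) by 270 mm (y), 4 mm thick, lying flat on the table beside the case; x, y along its sides, z up.
- bowl: Brass bowl, 110 mm wide, 60 mm high, a bystander; origin at the centre of its underside.
- vase: Blue ceramic vase, 90 mm wide, 130 mm high, a bystander; origin at the centre of its underside.
- chest: Pale wooden keepsake chest with a dark top, 90 x 120 x 80 mm high, a bystander; origin at the centre of its underside.
- candlestick: Steel candlestick, 90 mm wide, 100 mm high, a bystander; origin at the centre of its underside.

How it is judged:
By the outcome, as a careful person would: the job done as asked, in the order asked, and still so for the second after the job is handed in, with the robot touching nothing.
It also fails if it takes over 64 s, if anything falls off the work surface, if the arm or the gripper's body presses on something with over 40 N, if the wrist force passes 120 N, or if a joint passes its speed limit or range.

## Working session

There is one attempt and no reset: what is moved stays moved. The work goes in short steps, Python scripts to look and compute and a tool call to move; the robot and the scene stay as the last step left them, time stands still between calls to the robot, and variables do not carry over. Pictures are saved under pics/ and viewed, and the job is handed in when it is done.

Besides the shell and the picture viewer there is one more tool, called after ">>>" as name(argument=value, ...), one argument or row to a line, values as JSON. send_rows: Moves the arm, as the interface text tells. Its arguments: {"type":"object","properties":{"steps":{"type":"array"},"hand":{"type":"number"},"force":{"type":"number"}},"required":["steps"]}

```bash
mkdir -p pics
python3 - <<'E'
from workcell import manip
import cv2,numpy as np
print(manip.get_obs(), manip.grip_depth)
for n in("side","top"):
    p,d=manip.camera(n); i=manip.camera_info(n)
    np.savez(f"{n}0.npz",p=p,d=d,K=i["intrinsics"],T=i["pose"])
    print(n,i)
    cv2.imwrite(f"pics/{n}0.png",p[:,:,::-1])
E
```

```text
{'clock': 0.0, 'joint_pos': array([-1.30959337,  0.3328749 , -0.06470547,  1.46097079,  0.02158559,
        1.349918  , -0.0885034 ]), 'joint_velocities': array([ 5.59831194e-04, -1.97725286e-04, -6.72456353e-05,  1.93272791e-04,
        1.38358765e-04, -2.00897789e-04, -1.52934879e-04]), 'tau': array([-7.00691962e-04, -6.25449300e+01,  4.88092471e-02, -3.91617250e+01,
        1.62168016e-02,  9.84261394e-03, -3.56447185e-05]), 'position': array([0.17489324, 0.5996186 , 0.23049999]), 'ee_rot': array([ 7.99996372e-01,  6.00004384e-01, -5.73648855e-04,  4.64382094e-04]), 'ft_force': array([ 0.25569725, -0.57676199,  0.16748158]), 'torque': array([-0.00520276,  0.00886739, -0.05644732]), 'grip_width': 0.9984708306478236} 0.0187
side {'intrinsics': array([[603.00821944,   0.        , 317.19592061],
       [  0.        , 603.00821944, 225.48113498],
       [  0.        ,   0.        ,   1.        ]]), 'pose': array([[ 0.95213824,  0.236078  , -0.19416473,  0.22117269],
       [-0.30561508,  0.72345282, -0.61904398, -1.2123122 ],
       [-0.00567365,  0.64875511,  0.76097609,  1.60105552],
       [ 0.        ,  0.        ,  0.        ,  1.        ]])}
top {'intrinsics': array([[486.85584682,   0.        , 322.32181452],
       [  0.        , 486.85584682, 239.92035079],
       [  0.        ,   0.        ,   1.        ]]), 'pose': array([[-0.01978624,  0.99005045, -0.13931481,  0.39132989],
       [-0.99978353, -0.02048942, -0.00361485,  0.00291306],
       [-0.00643337,  0.13921313,  0.99024154,  1.72482564],
       [ 0.        ,  0.        ,  0.        ,  1.        ]])}
```

View pics/side0.png

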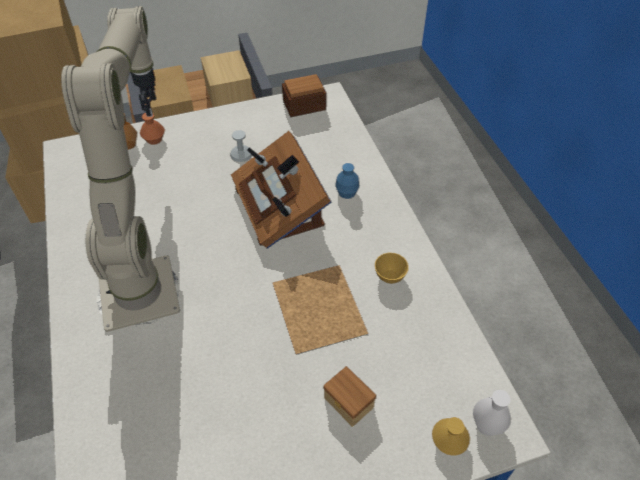

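View pics/top0.png

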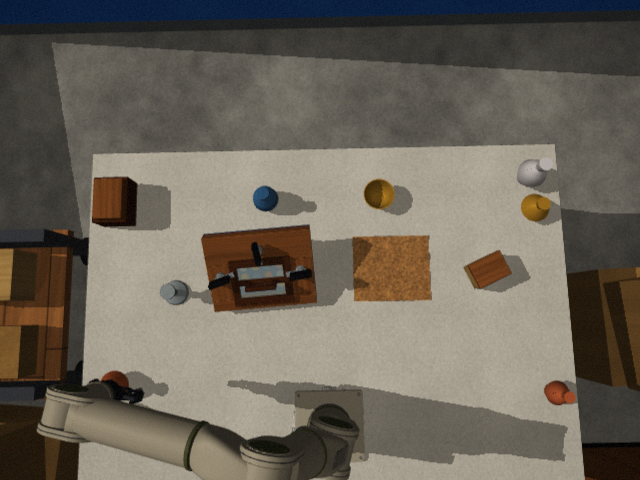

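```bash
cat > h.py <<'E'
import numpy as np,cv2
class V:
    def __init__(s,f):
        z=np.load(f); s.p=z["p"];s.d=z["d"];s.K=z["K"];s.T=z["T"]
        v,u=np.mgrid[0:480,0:640]; d=s.d
        x=(u-s.K[0,2])/s.K[0,0]*d; y=(v-s.K[1,2])/s.K[1,1]*d
        s.W=np.stack([x,-y,-d],-1)@s.T[:3,:3].T+s.T[:3,3]
    def proj(s,P):
        c=(np.atleast_2d(P)-s.T[:3,3])@s.T[:3,:3]
        return np.stack([s.K[0,0]*c[:,0]/-c[:,2]+s.K[0,2], s.K[1,1]*-c[:,1]/-c[:,2]+s.K[1,2]],-1)
    def ray(s,u,v):
        r=np.array([(u-s.K[0,2])/s.K[0,0],-(v-s.K[1,2])/s.K[1,1],-1.]); return s.T[:3,3],s.T[:3,:3]@r
E
python3 - <<'E'
from h import *
t=V("top0.npz");s=V("side0.npz")
a=cv2.resize(t.p[215:325,190:330],None,fx=5.5,fy=5.5,interpolation=cv2.INTER_CUBIC)
b=cv2.resize(s.p[125:255,220:360],None,fx=4.6,fy=4.6,interpolation=cv2.INTER_CUBIC)
cv2.imwrite("pics/tz.png",a[:600,:,::-1]);cv2.imwrite("pics/sz.png",b[:600,:,::-1])
for n,v in(("t",t),("s",s)):
    W=v.W; m=(W[...,2]>.03)&(W[...,0]>.35)&(W[...,0]<.72)&(W[...,1]>0)&(W[...,1]<.42)
    P=W[m]; print(n,len(P),P.min(0),P.max(0))
    # RANSAC plane with slope ~30
    rng=np.random.default_rng(0);best=0
    for k in range(2000):
        q=P[rng.choice(len(P),3,False)]; nn=np.cross(q[1]-q[0],q[2]-q[0]); L=np.linalg.norm(nn)
        if L<1e-4: continue
        nn/=L; nn*=np.sign(nn[2])
        if abs(nn[2]-.866)>.03: continue
        dd=(P-q[0])@nn; c=(abs(dd)<.002).sum()
        if c>best: best=c;B=(nn,q[0])
    I=P[abs((P-B[1])@B[0])<.003]; c=I.mean(0); nn=np.linalg.svd(I-c,full_matrices=False)[2][2]; nn*=np.sign(nn[2])
    dd=(P-c)@nn
    print(best,nn,np.degrees(np.arctan2(-nn[1],-nn[0])),c@nn); print(np.histogram(dd,bins=np.arange(-.03,.08,.004)))
E
```

```text
t 9609 [0.38981892 0.00291306 0.04044353] [0.66812718 0.39898784 1.72482564]
1983 [-0.4488329  -0.0355307   0.89290907] 4.526233355919715 -0.12897380615821558
(array([  48,   45,   90,  263,  541,  790, 1354, 1980, 1380,  614,  234,
         87,   41,   44,   35,   35,   31,   46,   39,  104,  143,  125,
        102,   30,    4,    0,    0]), array([-0.03 , -0.026, -0.022, -0.018, -0.014, -0.01 , -0.006, -0.002,
        0.002,  0.006,  0.01 ,  0.014,  0.018,  0.022,  0.026,  0.03 ,
        0.034,  0.038,  0.042,  0.046,  0.05 ,  0.054,  0.058,  0.062,
        0.066,  0.07 ,  0.074,  0.078]))
s 6684 [0.39099093 0.02779556 0.03011062] [0.66599971 0.40316604 0.22479178]
1302 [-0.49459765 -0.033713    0.86846796] 3.8993907372492465 -0.16055022824683057
(array([  68,   84,   68,   92,   97,  332,  905, 1316,  998,  786,  593,
        258,   98,   53,   26,   35,   40,   39,   30,   45,   74,  100,
         98,   56,   36,    5,    3]), array([-0.03 , -0.026, -0.022, -0.018, -0.014, -0.01 , -0.006, -0.002,
        0.002,  0.006,  0.01 ,  0.014,  0.018,  0.022,  0.026,  0.03 ,
        0.034,  0.038,  0.042,  0.046,  0.05 ,  0.054,  0.058,  0.062,
        0.066,  0.07 ,  0.074,  0.078]))
```

View pics/tz.png

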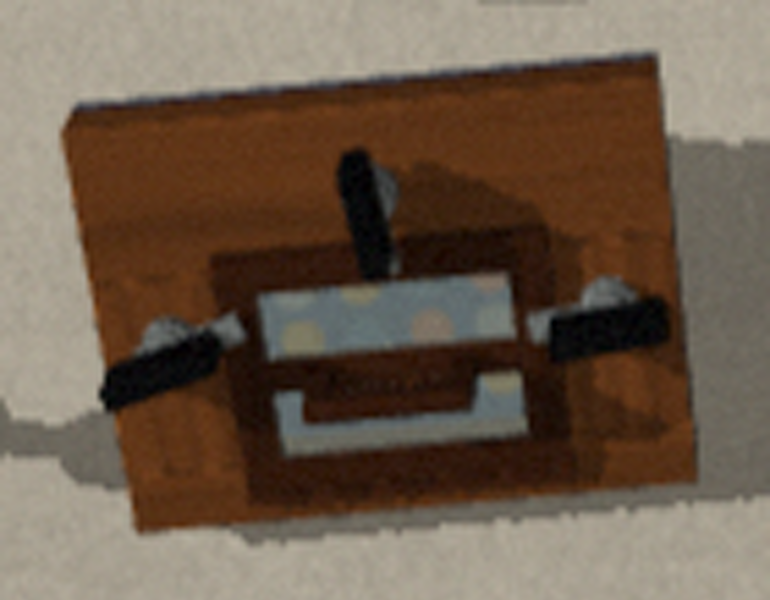

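View pics/sz.png

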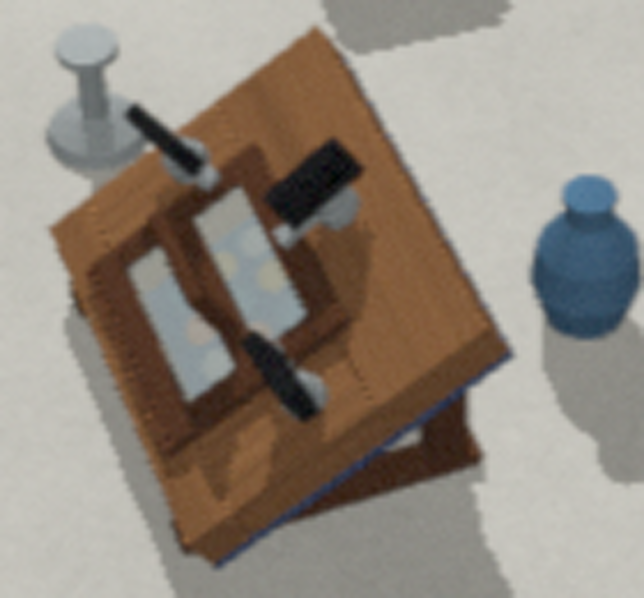

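Run:
```python
from h import *
t=V("top0.npz");s=V("side0.npz")
def z(v,u0,v0,w,h,f,n):
    a=v.p[v0:v0+h,u0:u0+w].astype(float); a=np.clip(255*(a/255)**.6*1.1,0,255).astype(np.uint8)
    a=cv2.resize(a,None,fx=f,fy=f,interpolation=cv2.INTER_CUBIC)
    for x in range(0,w,10):
        cv2.line(a,(x*f,0),(x*f,6),(255,255,255),1); cv2.putText(a,str(u0+x),(x*f,16),0,.35,(255,255,0))
    for y in range(0,h,10):
        cv2.line(a,(0,y*f),(6,y*f),(255,255,255),1); cv2.putText(a,str(v0+y),(8,y*f+4),0,.35,(255,255,0))
    cv2.imwrite(n,a[:,:,::-1])
z(t,198,220,124,96,6,"pics/tz2.png")
z(s,228,128,108,120,5,"pics/sz2.png")
```

```text
(no output)
```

View pics/tz2.png

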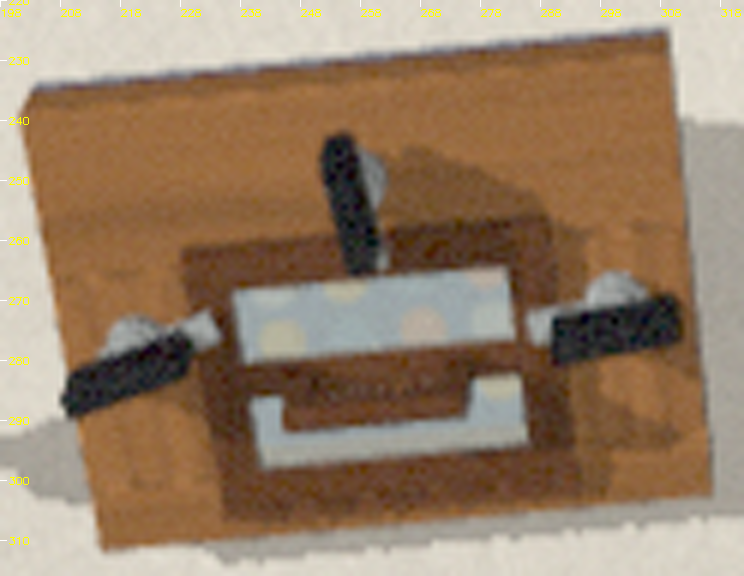

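View pics/sz2.png

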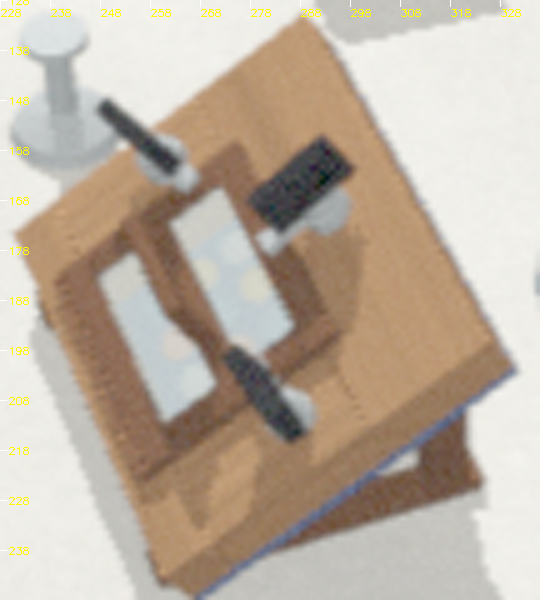

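```bash
cat > fit.py <<'E'
from h import *
from scipy.optimize import least_squares
t=V("top0.npz");s=V("side0.npz")
B=[(.135,.175),(.135,-.175),(-.135,-.175),(-.135,.175)]
L=[(.08,.1),(.08,-.1),(-.08,-.1),(-.08,.1)]
tb=[(202.2,238.7),(309.3,227.2),(316.7,302.3),(215.2,311.7)]
tl=[(228.3,261.7),(289.3,255.7),(294.7,301.7),(235.3,306.7)]
sb=[(289,131),(326.6,195.6),(259.6,243),(231,174.6)]
sl=[(275.6,157),(296.6,194),(256.6,224.4),(240,182.4)]
def frame(q):
    c,S=np.cos(q),np.sin(q); R=np.array([[c,-S,0],[S,c,0],[0,0,1]])
    return R@np.array([.866,0,.5]),R@np.array([0,1.,0]),R@np.array([-.5,0,.866])
def f(p,full=False):
    u,v,n=frame(p[2]); O=np.array([p[0],p[1],.125])
    b=[O+(p[3]+a)*u+c*v for a,c in B]; l=[O+(p[4]+a)*u+(c+p[5])*v+.012*n for a,c in L]
    r=np.concatenate([t.proj(b)-tb,t.proj(l)-tl,s.proj(b)-sb,s.proj(l)-sl])
    return r if full else r.ravel()
if __name__=="__main__":
    S=least_squares(f,[.5,.2,.1,0,0,0],loss="soft_l1")
    print(S.x); print(f(S.x,True).round(1))
E
python3 fit.py
```

```text
[ 0.53184451  0.21514955  0.07110271 -0.01551418 -0.04687965 -0.00113433]
[[-1.3 -0.8]
 [ 0.5  0.8]
 [ 0.3 -0.6]
 [-0.4 -0.5]
 [-0.   0. ]
 [ 0.3  0.4]
 [ 0.  -2.3]
 [ 0.3 -1.9]
 [-0.3 -0.9]
 [-0.5  0.8]
 [ 0.7  1. ]
 [-0.9 -0. ]
 [-0.7 -0.7]
 [-1.7  0.8]
 [ 0.4 -1.8]
 [-0.6  0.7]]
```

```bash
cat > knobs.py <<'E'
from h import *
from fit import f,frame
import sys
P0=np.array([.53184,.21515,.0711]); u,v,n=frame(P0[2]); O=np.array([P0[0],P0[1],.125])
def ab(P): return np.array([(P-O)@u,(P-O)@v,(P-O)@n])
def onplane(V_,px,h):
    o,r=V_.ray(*px); k=((O+h*n-o)@n)/(r@n); return o+k*r
boxes={"top":{"left":(200,272,36,26),"right":(284,262,32,22),"top":(246,236,20,32)},
"side":{"left":(245,143,24,23),"right":(268,193,24,30),"top":(275,150,26,27)}}
def run(sfx):
    vs={k:V(f"{k}{sfx}.npz") for k in("top","side")}
    for kn in("left","right","top"):
        rs=[]
        for cn in("top","side"):
            x,y,w,h=boxes[cn][kn]; V_=vs[cn]
            g=cv2.resize(V_.p[y:y+h,x:x+w].max(2),None,fx=8,fy=8,interpolation=cv2.INTER_CUBIC)
            m=(g<55).astype(np.uint8)
            nl,lab,st,ce=cv2.connectedComponentsWithStats(m); j=1+np.argmax(st[1:,4]); 
            c=cv2.findContours((lab==j).astype(np.uint8),cv2.RETR_EXTERNAL,cv2.CHAIN_APPROX_NONE)[0]; c=max(c,key=len)
            rect=cv2.minAreaRect(c); bp=cv2.boxPoints(rect)
            px=(ce[j]+.5)/8-.5+[x,y]
            e=[bp[1]-bp[0],bp[2]-bp[1]]; e=max(e,key=np.linalg.norm)/8
            A=ab(onplane(V_,px-e/2,.039));Bq=ab(onplane(V_,px+e/2,.039)); dd=Bq-A
            print(kn,cn,"px",px.round(1),"ab",ab(onplane(V_,px,.039)).round(4),"ang from u ccw(deg)",np.degrees(np.arctan2(dd[1],dd[0])).round(1),"len",np.linalg.norm(dd).round(3),"area",st[j,4]/64)
            rs.append(V_.ray(*px))
        (o1,r1),(o2,r2)=rs; k=np.linalg.lstsq(np.stack([r1,-r2],1),o2-o1,rcond=None)[0]
        q1=o1+k[0]*r1;q2=o2+k[1]*r2; print("  tri",ab((q1+q2)/2).round(4),"gap",np.linalg.norm(q1-q2).round(4))
if __name__=="__main__": run(sys.argv[1] if len(sys.argv)>1 else "0")
E
python3 knobs.py
python3 - <<'E'
from h import *
from knobs import ab,O,u,v,n
t=V("top0.npz");s=V("side0.npz")
for V_,nm in((t,"t"),(s,"s")):
    hsv=cv2.cvtColor(V_.p,cv2.COLOR_RGB2HSV)
    roi={"t":(340,225,110,90),"s":(262,255,115,105)}[nm]; x,y,w,h=roi
    H=hsv[y:y+h,x:x+w]; m=((H[...,1]>80)).astype(np.uint8)
    nl,lab,st,ce=cv2.connectedComponentsWithStats(m); j=1+np.argmax(st[1:,4])
    m=cv2.morphologyEx((lab==j).astype(np.uint8),cv2.MORPH_CLOSE,np.ones((7,7)))
    c=max(cv2.findContours(m,cv2.RETR_EXTERNAL,cv2.CHAIN_APPROX_NONE)[0],key=len)
    hl=cv2.convexHull(c); ap=cv2.approxPolyDP(hl,4,True)[:,0]+[x,y]
    P=[]
    for q in hl[:,0]+[x,y]:
        o,r=V_.ray(*q); k=(.004-o[2])/r[2]; P.append((o+k*r)[:2])
    R=cv2.minAreaRect(np.array(P,np.float32)); print(nm,ap.tolist(),R)
E
```

```text
left top px [224.  282.6] ab [-0.0272  0.1181  0.039 ] ang from u ccw(deg) -95.9 len 0.089 area 282.359375
left side px [255.7 155.5] ab [-0.0207  0.1323  0.039 ] ang from u ccw(deg) -74.1 len 0.101 area 62.171875
  tri [-0.0168  0.1136  0.0575] gap 0.0025
right top px [295.6 273.7] ab [-0.0189 -0.1155  0.039 ] ang from u ccw(deg) -95.8 len 0.091 area 328.578125
right side px [280.2 206.4] ab [-0.0221 -0.1278  0.039 ] ang from u ccw(deg) -86.8 len 0.097 area 120.609375
  tri [-0.0262 -0.1146  0.024 ] gap 0.0002
top top px [255.5 256.9] ab [0.053  0.0049 0.039 ] ang from u ccw(deg) 172.4 len 0.088 area 268.859375
top side px [287.4 164.6] ab [0.0645 0.0042 0.039 ] ang from u ccw(deg) 3.1 len 0.07 area 190.859375
  tri [0.0605 0.0028 0.0437] gap 0.0104
t [[428, 237], [430, 299], [354, 300], [353, 237]] ((0.5309215188026428, -0.23247280716896057), (0.27068766951560974, 0.23037037253379822), 88.8600082397461)
s [[338, 266], [367, 333], [296, 353], [273, 283]] ((0.5302789807319641, -0.23166070878505707), (0.26880547404289246, 0.22653542459011078), 89.79879760742188)
```

Run:
```python
from h import *
from knobs import boxes
rows=[]
for cn in("top","side"):
    V_=V(cn+"0.npz"); r=[]
    for kn in("left","right","top"):
        x,y,w,h=boxes[cn][kn]; r.append(V_.p[y:y+h,x:x+w])
        print(cn,kn); 
        if kn=="left":print(V_.p[y:y+h:2,x:x+w:2].max(2))
```

```text
top left
[[171 168 170 164 102  97  87  90  93  84  83  80  96  85  82  60  82  36]
 [170 170 165 162  95  98  91  89  99 110  96  84  63  91  75 110 109  30]
 [168 167 170 171 111  99  95  86  96 106 101  60  31   7  15  62  87  59]
 [167 170 173 170 136  96  92  92  79  63  17   7   6  12   7  23  40  35]
 [172 175 172 171 146  94  54  24  13  10   9  10  15  13   9  52  34  31]
 [168 176 172 172 158  11  11  16  11  13  16  12   8   8  11  51  36  35]
 [166 171 171 169 138  15  16  16  17  12  13  11  26  52  62  51  33  34]
 [175 173 170 173  27  20  10  13  12  32  70  72  64  67  63  61  37  31]
 [171 170 176 172 133  11  16  55  78  87  94  95  90  95  78  59  46  34]
 [172 169 144 108 107  90 101  96  97  87  92  94  89 100  98  83  55  35]
 [140 107 114 103 109 110  98  97  96  87  91  98  91  99  96  87  74  37]
 [110 107 105 112 109 108  99  97  95  90  90  95  90  91  98  91  73  54]
 [109 109 106 113 106 107  94  97  99  95  91  94  92  92 100  92  80  51]]
top right
top top
side left
[[195 194 195 194 194 197 196 197 197 196 198 194]
 [178 193 194 194 194 196 196 196 196 196 196 190]
 [158 157 133 189 195 195 193 196 194 193 185 132]
 [151  96  32  86 184 191 196 198 193 166 136 127]
 [145 125  40  30  63 168 194 192 156 134 128 129]
 [142 143 128  40  32  47 140 144 136 127 131 134]
 [141 145 125  93  45  30  41 104 136 128 132 134]
 [135 119 113 149 150  47  26  29  79 132 127 131]
 [116 114 124 138 133 115  54  24  24  62 113 136]
 [131 137 140 134 128 123 101  64  23  67 139 115]
 [139 137 135 130 129 132 108  94  85 113 146  98]
 [137 135 131 131 135 120 116 100  93  91 106  70]]
side right
side top
```

```bash
sed -i 's/m=(g<55)/m=(g<(26 if cn=="top" else THR))/; s/^boxes=/THR=55\nboxes=/' knobs.py
for t in 50 65; do sed -i "s/^THR=.*/THR=$t/" knobs.py; python3 knobs.py; done
```

```text
left top px [219.1 281.9] ab [-0.0232  0.1336  0.039 ] ang from u ccw(deg) -73.6 len 0.079 area 152.359375
left side px [255.7 155.5] ab [-0.0207  0.1323  0.039 ] ang from u ccw(deg) -74.0 len 0.1 area 57.84375
  tri [-0.0219  0.1332  0.039 ] gap 0.0024
right top px [300.2 274.6] ab [-0.0237 -0.1301  0.039 ] ang from u ccw(deg) -83.7 len 0.073 area 165.625
right side px [280.2 206.5] ab [-0.0221 -0.128   0.039 ] ang from u ccw(deg) -86.3 len 0.096 area 113.21875
  tri [-0.0217 -0.1303  0.042 ] gap 0.001
top top px [256. 254.] ab [0.063  0.0022 0.039 ] ang from u ccw(deg) -173.5 len 0.08 area 135.859375
top side px [287.4 164.6] ab [0.0646 0.0041 0.039 ] ang from u ccw(deg) 3.6 len 0.069 area 184.609375
  tri [0.0647 0.0017 0.0419] gap 0.001
left top px [219.1 281.9] ab [-0.0232  0.1336  0.039 ] ang from u ccw(deg) -73.6 len 0.079 area 152.359375
left side px [255.7 155.5] ab [-0.0207  0.1322  0.039 ] ang from u ccw(deg) -73.4 len 0.103 area 70.03125
  tri [-0.022   0.1332  0.0389] gap 0.0025
right top px [300.2 274.6] ab [-0.0237 -0.1301  0.039 ] ang from u ccw(deg) -83.7 len 0.073 area 165.625
right side px [277.3 206. ] ab [-0.0301 -0.1188  0.039 ] ang from u ccw(deg) -112.8 len 0.09 area 186.265625
  tri [-0.0234 -0.1296  0.0486] gap 0.008
top top px [256. 254.] ab [0.063  0.0022 0.039 ] ang from u ccw(deg) -173.5 len 0.08 area 135.859375
top side px [287.3 164.6] ab [0.0644 0.0042 0.039 ] ang from u ccw(deg) 6.8 len 0.07 area 202.765625
  tri [0.0646 0.0017 0.0418] gap 0.0008
```

```bash
cat > mv.py <<'E'
from h import *
from fit import frame
from scipy.spatial.transform import Rotation as Ro
yaw=.0711; u,v,n=frame(yaw); O=np.array([.53184,.21515,.125])
C={"left":(-.022,.132),"right":(-.022,-.130),"top":(.064,.002)}
def W(a,b,h): return O+a*u+b*v+h*n
def T(k,phi,h=.032,back=0,r=.026):
    a,b=C[k]; c,s=np.cos(phi),np.sin(phi)
    if k=="top": e=(c,s);t=(-s,c);sp=.011*abs(c)+.0126*abs(s)
    else: e=(-s,c);t=(-c,-s);sp=.0126*abs(c)+.011*abs(s)
    g=.008+sp+back
    return W(a+r*e[0]-g*t[0],b+r*e[1]-g*t[1],h)
def obs():
    from workcell import manip
    o=manip.get_obs(); R=Ro.from_quat(o["ee_rot"]); return o,np.array(o["position"]),R
def shift(P,p,R): return R.inv().apply(np.asarray(P)-p)
def spin_to(R,deg):
    x=R.as_matrix()[:,0]; cur=np.degrees(np.arctan2(x[1],x[0])); d=(cur-deg+180)%360-180; return np.radians(d)
E
python3 - <<'E'
from mv import *
o,p,R=obs()
print("spin",spin_to(R,4.07))
A=T("left",-.05,back=.012)
print(A, shift(A+[0,0,.1],p,R), shift(A,p,R))
E
```

```text
spin 1.2160366023505607
[0.51548046 0.3706923  0.15890804] [-0.12452561  0.39108205 -0.02811121] [-0.1243988   0.39107746  0.07188871]
```

>>> send_rows(
  steps=[
    [[-0.01,0.04,-0.03],0.15],
    [[-0.03,0.09,-0.03],0.3],
    [[-0.045,0.14,-0.03],0.45],
    [[-0.06,0.19,-0.03],0.6],
    [[-0.075,0.24,-0.03],0.75],
    [[-0.09,0.29,-0.03],0.9],
    [[-0.11,0.34,-0.03],1.06],
    [[-0.125,0.391,-0.03],1.216],
  ],
  hand=0,
  force=30,
)

```text
clock: 1.1
position: [0.5165, 0.3691, 0.2612]
ee_rot: [0.999, 0.033, -0.0, 0.0]
ft_force: [0.6, 1.4, 0.1]
grip_width: 0.001
```

Run:
```python
from mv import *
o,p,R=obs(); print(o["clock"],p,spin_to(R,4.07),R.as_matrix().round(3),o["grip_width"],o["joint_pos"].round(2))
np.set_printoptions(suppress=True,precision=4)
print("pre",shift(T("left",-.05,back=.012),p,R))
```

```text
1.1 [0.5164768  0.36914776 0.2611591 ] -0.005290670205724229 [[ 0.998  0.066 -0.   ]
 [ 0.066 -0.998 -0.   ]
 [-0.     0.    -1.   ]] 0.0014470983794329388 [-0.92  0.34  0.31  1.4  -0.1   1.41 -0.55]
pre [-0.0009 -0.0016  0.1023]
```

>>> send_rows(
  steps=[
    [[0,0,0.02],0],
    [[0,0,0.045],0],
    [[0,0,0.065],0],
    [[0,0,0.08],0],
    [[0,0,0.09],0],
    [[0,0,0.1],0],
    [[0,0,0.102],0],
    [[0,0,0.102],0],
  ],
)

```text
clock: 2.1
position: [0.5155, 0.3707, 0.1596]
ee_rot: [0.999, 0.036, 0.0, -0.0]
ft_force: [0.1, -0.7, -0.9]
grip_width: -0.0
```

Run:
```python
from mv import *
np.set_printoptions(suppress=True,precision=4)
o,p,R=obs(); print(o["clock"],p,spin_to(R,4.07),o["ft_force"])
for ph in np.arange(.1,1.71,.1): print(round(ph,2),shift(T("left",ph),p,R))
from workcell import manip
for nme in("side","top"):
    q,d=manip.camera(nme); i=manip.camera_info(nme); np.savez(f"{nme}1.npz",p=q,d=d,K=i["intrinsics"],T=i["pose"])
a=cv2.resize(V("top1.npz").p[220:316,198:322],None,fx=4,fy=4);b=cv2.resize(V("side1.npz").p[110:250,220:340],None,fx=2.5,fy=2.5)
h=max(a.shape[0],b.shape[0]); a=cv2.copyMakeBorder(a,0,h-a.shape[0],0,0,0);b=cv2.copyMakeBorder(b,0,h-b.shape[0],0,0,0)
cv2.imwrite("pics/c1.png",np.hstack([a,b])[:,:,::-1])
```

```text
2.1 [0.5155 0.3707 0.1596] -5.337573506460267e-06 [ 0.1148 -0.6949 -0.8555]
0.1 [-0.0134 -0.0037  0.0085]
0.2 [-0.0152 -0.0057  0.0095]
0.3 [-0.0172 -0.0074  0.0106]
0.4 [-0.0195 -0.009   0.012 ]
0.5 [-0.0221 -0.0102  0.0135]
0.6 [-0.0249 -0.0111  0.0151]
0.7 [-0.0279 -0.0115  0.0168]
0.8 [-0.0311 -0.0115  0.0186]
0.9 [-0.0343 -0.011   0.0205]
1.0 [-0.0375 -0.01    0.0223]
1.1 [-0.0406 -0.0085  0.0242]
1.2 [-0.0436 -0.0064  0.0259]
1.3 [-0.0464 -0.0038  0.0275]
1.4 [-0.0489 -0.0008  0.0289]
1.5 [-0.0511  0.0026  0.0302]
1.6 [-0.0528  0.0057  0.0312]
1.7 [-0.0544  0.0073  0.0321]
```

View pics/c1.png

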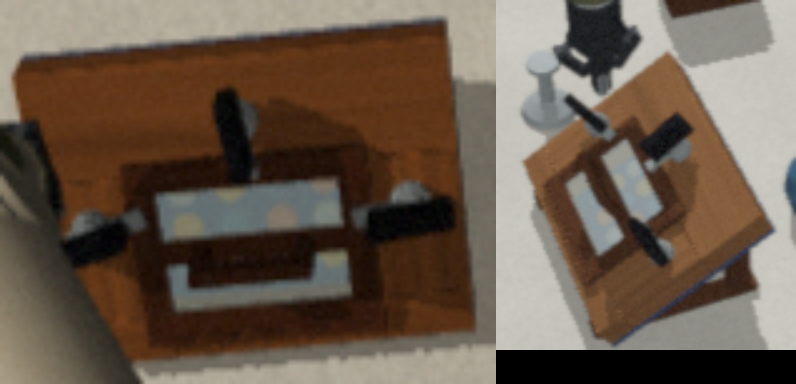

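>>> send_rows(
  steps=[
    [[-0.0135,-0.004,0.0085],0],
    [[-0.0195,-0.009,0.012],0],
    [[-0.025,-0.011,0.015],0],
    [[-0.031,-0.0115,0.0185],0],
    [[-0.0375,-0.01,0.0225],0],
    [[-0.0435,-0.0065,0.026],0],
    [[-0.049,-0.001,0.029],0],
    [[-0.052,0.002,0.0305],0],
  ],
)

```text
clock: 3.2
position: [0.4642, 0.367, 0.1298]
ee_rot: [0.999, 0.036, 0.002, -0.002]
ft_force: [6.9, 13.2, 1.7]
grip_width: 0.003
```

Run:
```python
from mv import *
np.set_printoptions(suppress=True,precision=4)
o,p,R=obs(); print(o["clock"],p,o["ft_force"],o["torque"])
print(shift(T("left",1.45),p,R))
```

```text
3.2 [0.4642 0.367  0.1298] [ 6.9274 13.1974  1.6712] [ 2.7681 -1.5156  0.0214]
[ 0.0015  0.0009 -0.0002]
```

>>> send_rows(
  steps=[
    [[0,0.001,0],0],
    [[0,0.002,0],0],
    [[0,0.002,0],0],
    [[0,0.002,0],0],
    [[0,0,0],0],
    [[0.005,-0.01,-0.01],0],
    [[0.005,-0.015,-0.06],0],
    [[0.005,-0.015,-0.11],0],
  ],
)

```text
clock: 4.2
position: [0.4667, 0.3804, 0.2399]
ee_rot: [0.999, 0.036, -0.001, 0.001]
ft_force: [1.3, 0.7, 0.1]
grip_width: -0.003
```

```bash
cat > look.py <<'E'
from mv import *
import sys
from workcell import manip
k=sys.argv[1]
for nme in("side","top"):
    q,d=manip.camera(nme); i=manip.camera_info(nme); np.savez(f"{nme}{k}.npz",p=q,d=d,K=i["intrinsics"],T=i["pose"])
a=cv2.resize(V(f"top{k}.npz").p[220:316,198:322],None,fx=4,fy=4);b=cv2.resize(V(f"side{k}.npz").p[110:250,220:340],None,fx=2.5,fy=2.5)
h=max(a.shape[0],b.shape[0]); a=cv2.copyMakeBorder(a,0,h-a.shape[0],0,0,0);b=cv2.copyMakeBorder(b,0,h-b.shape[0],0,0,0)
cv2.imwrite(f"pics/c{k}.png",np.hstack([a,b])[:,:,::-1])
E
python3 look.py 2
python3 - <<'E'
from mv import *
np.set_printoptions(suppress=True,precision=4)
o,p,R=obs(); print(o["clock"],p,o["ft_force"])
print(shift(T("right",-.1,back=.012),p,R))
E
```

```text
4.3 [0.4692 0.3817 0.245 ] [ 0.5388 -0.2094  0.7358]
[0.0464 0.2785 0.084 ]
```

View pics/c2.png

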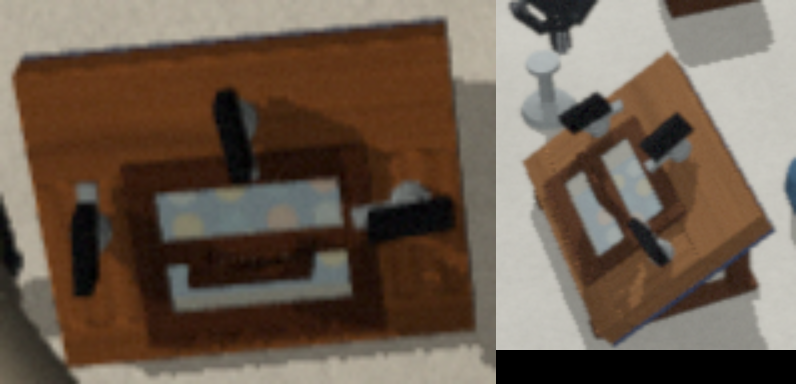

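>>> send_rows(
  steps=[
    [[0.01,0.05,0],0],
    [[0.02,0.11,0],0],
    [[0.03,0.17,0],0],
    [[0.04,0.23,0],0],
    [[0.0464,0.2785,0],0],
    [[0.0464,0.2785,0.01],0],
    [[0.0464,0.2785,0.04],0],
    [[0.0464,0.2785,0.06],0],
  ],
)

```text
clock: 5.3
position: [0.5327, 0.1066, 0.1772]
ee_rot: [0.999, 0.036, -0.001, 0.0]
ft_force: [-0.3, 0.6, 0.0]
grip_width: 0.001
```

```bash
python3 look.py 3
python3 - <<'E'
from mv import *
np.set_printoptions(suppress=True,precision=4)
o,p,R=obs(); print(o["clock"],p,o["ft_force"])
print(shift(T("right",-.1,back=.012),p,R))
for ph in np.arange(0,1.71,.1): print(round(ph,2),shift(T("right",ph),p,R))
E
```

```text
5.4 [0.5318 0.1064 0.1764] [0.1838 0.2971 0.5194]
[ 0.004  -0.001   0.0166]
0.0 [-0.0093 -0.0045  0.0244]
0.1 [-0.0108 -0.0065  0.0252]
0.2 [-0.0125 -0.0085  0.0262]
0.3 [-0.0146 -0.0102  0.0274]
0.4 [-0.0169 -0.0118  0.0288]
0.5 [-0.0195 -0.013   0.0303]
0.6 [-0.0223 -0.0139  0.0319]
0.7 [-0.0253 -0.0144  0.0337]
0.8 [-0.0284 -0.0144  0.0355]
0.9 [-0.0316 -0.0139  0.0374]
1.0 [-0.0348 -0.0129  0.0392]
1.1 [-0.0379 -0.0113  0.0411]
1.2 [-0.0409 -0.0093  0.0428]
1.3 [-0.0437 -0.0067  0.0444]
1.4 [-0.0462 -0.0037  0.0459]
1.5 [-0.0483 -0.0002  0.0471]
1.6 [-0.0501  0.0028  0.0482]
1.7 [-0.0517  0.0044  0.0491]
```

View pics/c3.png

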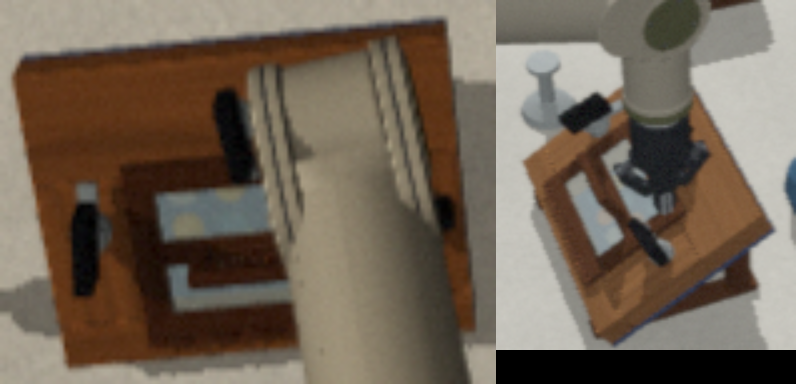

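>>> send_rows(
  steps=[
    [[0.004,-0.001,0.0165],0],
    [[-0.009,-0.0045,0.0245],0],
    [[-0.0145,-0.01,0.0275],0],
    [[-0.0195,-0.013,0.03],0],
    [[-0.0255,-0.0145,0.0337],0],
    [[-0.0315,-0.014,0.0374],0],
    [[-0.038,-0.0115,0.041],0],
    [[-0.044,-0.0065,0.0445],0],
  ],
)

```text
clock: 6.4
position: [0.4895, 0.1098, 0.1346]
ee_rot: [0.999, 0.036, 0.001, -0.001]
ft_force: [4.5, 4.1, 2.9]
grip_width: -0.003
```

Run:
```python
from mv import *
np.set_printoptions(suppress=True,precision=4)
o,p,R=obs(); print(o["clock"],p,o["ft_force"],o["torque"])
print(shift(T("right",1.3),p,R))
```

```text
6.4 [0.4895 0.1098 0.1346] [4.5366 4.1179 2.9321] [ 0.7562 -0.8627  0.0149]
[-0.0019 -0.0002  0.0025]
```

>>> send_rows(
  steps=[
    [[-0.0025,0.003,0.0015],0],
    [[-0.0045,0.0055,0.0025],0],
    [[-0.0045,0.007,0.0025],0],
    [[-0.0045,0.0085,0.0025],0],
    [[-0.0045,0.0095,0.0025],0],
    [[-0.0045,0.0095,0.0025],0],
    [[-0.0045,0.0095,0.0025],0],
    [[-0.0045,0.0095,0.0025],0],
  ],
)

```text
clock: 7.4
position: [0.4851, 0.1033, 0.132]
ee_rot: [0.999, 0.037, 0.0, -0.002]
ft_force: [2.4, 16.7, 0.4]
grip_width: 0.002
```

Run:
```python
from mv import *
np.set_printoptions(suppress=True,precision=4)
o,p,R=obs(); print(o["clock"],p,o["ft_force"],o["torque"])
print(shift(T("right",1.45),p,R))
```

```text
7.4 [0.4851 0.1033 0.132 ] [ 2.429  16.7094  0.3713] [ 3.5578 -0.3263 -0.0347]
[-0.0007 -0.0016  0.002 ]
```

>>> send_rows(
  steps=[
    [[0,-0.003,0],0],
    [[0,-0.015,-0.01],0],
    [[0,-0.015,-0.06],0],
    [[0,-0.015,-0.12],0],
    [[0,-0.015,-0.13],0],
    [[0.04,-0.03,-0.13],0],
    [[0.09,-0.05,-0.13],0],
    [[0.11,-0.06,-0.13],0],
  ],
)

```text
clock: 8.4
position: [0.5916, 0.1681, 0.2601]
ee_rot: [0.999, 0.036, -0.001, 0.001]
ft_force: [-1.6, -0.3, -0.2]
grip_width: -0.0
```

```bash
python3 look.py 4
python3 - <<'E'
from mv import *
np.set_printoptions(suppress=True,precision=4)
o,p,R=obs(); print(o["clock"],p,o["ft_force"])
print(shift(T("top",-.1,back=.012),p,R))
for ph in np.arange(0,1.71,.1): print(round(ph,2),shift(T("top",ph),p,R))
E
```

```text
8.5 [0.5912 0.1681 0.2599] [ 0.3511  0.1641 -0.2847]
[ 0.0034 -0.0187  0.0638]
0.0 [ 0.0063 -0.0343  0.0621]
0.1 [ 0.0079 -0.0358  0.0611]
0.2 [ 0.0095 -0.0376  0.0602]
0.3 [ 0.011  -0.0397  0.0593]
0.4 [ 0.0123 -0.0422  0.0586]
0.5 [ 0.0134 -0.045   0.0579]
0.6 [ 0.0142 -0.048   0.0574]
0.7 [ 0.0147 -0.0513  0.0571]
0.8 [ 0.0148 -0.0547  0.0571]
0.9 [ 0.0146 -0.0583  0.0572]
1.0 [ 0.0139 -0.0619  0.0576]
1.1 [ 0.0127 -0.0655  0.0583]
1.2 [ 0.0111 -0.0689  0.0592]
1.3 [ 0.0091 -0.0722  0.0604]
1.4 [ 0.0067 -0.0751  0.0618]
1.5 [ 0.0039 -0.0777  0.0634]
1.6 [ 0.0013 -0.0799  0.0649]
1.7 [-0.0002 -0.0819  0.0658]
```

View pics/c4.png

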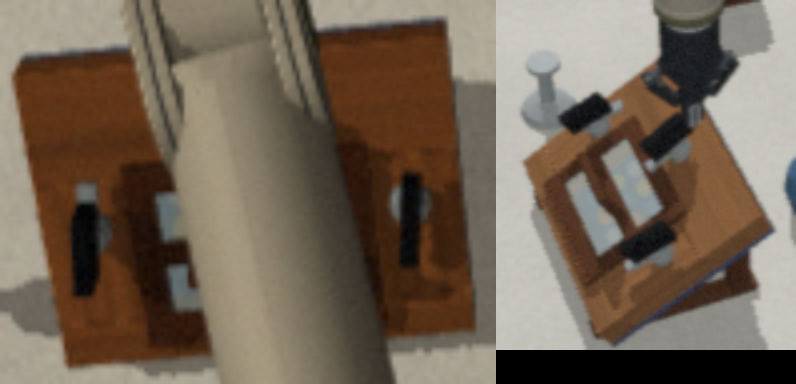

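>>> send_rows(
  steps=[
    [[0.0035,-0.0185,0],0],
    [[0.0035,-0.0185,0.02],0],
    [[0.0035,-0.0185,0.045],0],
    [[0.0035,-0.0185,0.06],0],
    [[0.0035,-0.0185,0.0635],0],
    [[0.006,-0.034,0.0625],0],
    [[0.0095,-0.0375,0.0605],0],
    [[0.0125,-0.042,0.0585],0],
  ],
)

```text
clock: 9.5
position: [0.6007, 0.2093, 0.2037]
ee_rot: [0.999, 0.035, -0.0, 0.001]
ft_force: [-1.6, -3.8, -0.8]
grip_width: 0.003
```

Run:
```python
from mv import *
np.set_printoptions(suppress=True,precision=4)
o,p,R=obs(); print(o["clock"],p,o["ft_force"],o["torque"])
print(shift(T("top",.4),p,R))
```

```text
9.5 [0.6007 0.2093 0.2037] [-1.6229 -3.7739 -0.7631] [-0.8916  0.2629  0.0724]
[-0.0003 -0.0017  0.0025]
```

>>> send_rows(
  steps=[
    [[0.0017,-0.006,-0.001],0],
    [[0.0023,-0.0127,-0.0015],0],
    [[0.0015,-0.02,-0.001],0],
    [[-0.0015,-0.027,0.0007],0],
    [[-0.0035,-0.03,0.002],0],
    [[-0.006,-0.033,0.0033],0],
    [[-0.0085,-0.035,0.005],0],
    [[-0.0085,-0.035,0.005],0],
  ],
)

```text
clock: 10.5
position: [0.5891, 0.2445, 0.1983]
ee_rot: [0.999, 0.036, -0.0, -0.0]
ft_force: [0.2, -1.5, 1.2]
grip_width: 0.0
```

Run:
```python
from mv import *
np.set_printoptions(suppress=True,precision=4)
o,p,R=obs(); print(o["clock"],p,o["ft_force"],o["torque"])
print(shift(T("top",1.45),p,R))
```

```text
10.5 [0.5891 0.2445 0.1983] [ 0.1661 -1.5309  1.2492] [-0.2449 -0.1947  0.0092]
[0.0017 0.     0.0012]
```

>>> send_rows(
  steps=[
    [[-0.002,-0.001,0.001],0],
    [[-0.003,-0.001,0.002],0],
    [[-0.005,-0.001,0.003],0],
    [[-0.006,-0.001,0.0035],0],
    [[-0.006,-0.001,0.0035],0],
    [[-0.006,-0.001,0.0035],0],
    [[-0.006,-0.001,0.0035],0],
    [[-0.006,-0.001,0.0035],0],
  ],
)

```text
clock: 11.5
position: [0.5848, 0.2457, 0.196]
ee_rot: [0.999, 0.036, 0.002, -0.001]
ft_force: [7.7, 3.1, 4.8]
grip_width: 0.001
```

Run:
```python
from mv import *
np.set_printoptions(suppress=True,precision=4)
o,p,R=obs(); print(o["clock"],p,o["ft_force"],o["torque"])
print(shift(T("top",1.45),p,R))
```

```text
11.5 [0.5848 0.2457 0.196 ] [7.663  3.0574 4.7764] [ 0.6694 -1.6846 -0.0606]
[ 0.0059  0.0015 -0.0011]
```

>>> send_rows(
  steps=[
    [[-0.001,0,0.0005],0],
    [[-0.002,0,0.001],0],
    [[-0.003,0,0.0015],0],
    [[-0.003,0,0.0015],0],
    [[-0.003,0,0.0015],0],
    [[-0.003,0,0.0015],0],
    [[-0.003,0,0.0015],0],
    [[-0.003,0,0.0015],0],
  ],
)

```text
clock: 12.5
position: [0.5843, 0.2456, 0.196]
ee_rot: [0.999, 0.035, 0.005, -0.002]
ft_force: [17.4, 4.3, 6.4]
grip_width: 0.002
```

Run:
```python
from mv import *
np.set_printoptions(suppress=True,precision=4)
o,p,R=obs(); print(o["clock"],p,o["ft_force"],o["torque"])
```

```text
12.5 [0.5843 0.2456 0.196 ] [17.3635  4.3101  6.4035] [ 0.954  -3.6121 -0.1099]
```

Firmly at the stop (17 N, no movement). Back off, rise and move clear to look.

>>> send_rows(
  steps=[
    [[0.005,0,-0.002],0],
    [[0.014,0,-0.01],0],
    [[0.014,0,-0.06],0],
    [[0,0,-0.1],0],
    [[-0.04,-0.05,-0.1],0],
    [[-0.08,-0.1,-0.1],0],
    [[-0.12,-0.15,-0.1],0],
    [[-0.16,-0.19,-0.1],0],
  ],
  hand=0.6,
)

```text
clock: 13.5
position: [0.4048, 0.4238, 0.2927]
ee_rot: [0.999, 0.036, -0.001, 0.0]
ft_force: [1.6, 0.9, -0.4]
grip_width: 0.6
```

```bash
python3 look.py 5
python3 - <<'E'
from mv import *
import knobs
np.set_printoptions(suppress=True,precision=4)
o,p,R=obs(); print(o["clock"],p,o["ft_force"],o["grip_width"])
knobs.boxes={"top":{"left":(210,268,18,28),"right":(292,258,18,32),"top":(238,244,36,18)},"side":{"left":(240,143,27,23),"right":(265,195,32,25),"top":(270,155,26,27)}}
knobs.run("5")
E
```

```text
13.6 [0.3998 0.4283 0.2924] [2.0522 0.4295 0.1271] 0.5983919036895311
left top px [218.8 281.7] ab [-0.0223  0.1343  0.039 ] ang from u ccw(deg) 170.8 len 0.082 area 123.453125
left side px [255.2 155.1] ab [-0.0216  0.1355  0.039 ] ang from u ccw(deg) -8.3 len 0.074 area 172.59375
  tri [-0.0213  0.1339  0.0406] gap 0.0003
right top px [300.1 274.5] ab [-0.0233 -0.1297  0.039 ] ang from u ccw(deg) -8.2 len 0.082 area 89.59375
right side px [279.3 206.3] ab [-0.0248 -0.125   0.039 ] ang from u ccw(deg) -7.0 len 0.127 area 274.75
  tri [-0.0224 -0.1296  0.0434] gap 0.0024
top top px [256.3 254. ] ab [0.0629 0.0014 0.039 ] ang from u ccw(deg) -99.8 len 0.07 area 169.546875
top side px [287.6 164.6] ab [0.0653 0.0039 0.039 ] ang from u ccw(deg) -96.3 len 0.099 area 121.15625
  tri [0.0654 0.0006 0.0429] gap 0.0016
```

View pics/c5.png

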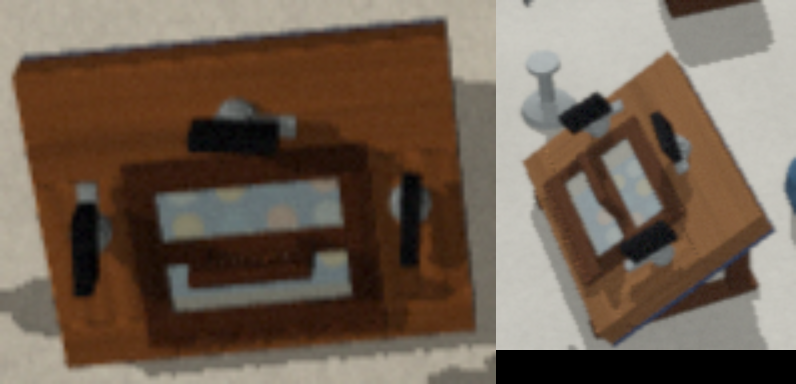

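Run:
```python
from h import *
from knobs import ab,onplane
np.set_printoptions(suppress=True,precision=4)
t=V("top5.npz");s=V("side5.npz")
for q in((244.8,291.6),(276,288.8)): print(ab(onplane(t,q,.067)))
def z(v,u0,v0,w,h,f,n):
    a=v.p[v0:v0+h,u0:u0+w].astype(float); a=np.clip(255*(a/255)**.5*1.2,0,255).astype(np.uint8)
    a=cv2.resize(a,None,fx=f,fy=f,interpolation=cv2.INTER_CUBIC)
    for x in range(0,w,5): cv2.line(a,(int((x+.5)*f),0),(int((x+.5)*f),6),(255,255,255),1); cv2.putText(a,str(u0+x),(int((x+.5)*f),16),0,.35,(255,255,0))
    for y in range(0,h,5): cv2.line(a,(0,int((y+.5)*f)),(6,int((y+.5)*f)),(255,255,255),1); cv2.putText(a,str(v0+y),(8,int((y+.5)*f)+4),0,.35,(255,255,0))
    cv2.imwrite(n,a[:,:,::-1])
z(t,226,256,72,54,11,"pics/lt.png"); z(s,232,150,70,75,8,"pics/ls.png")
```

```text
[-0.0522  0.0511  0.067 ]
[-0.0524 -0.0493  0.067 ]
```

View pics/lt.png

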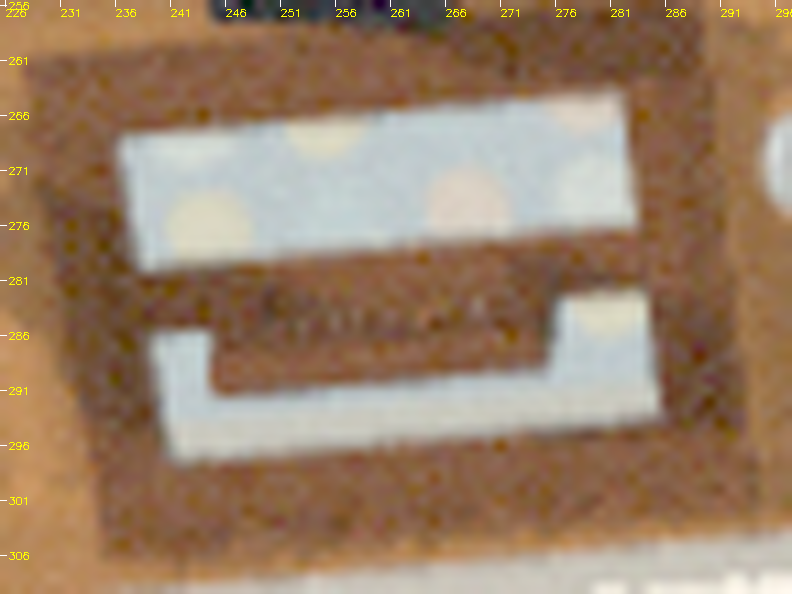

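View pics/ls.png

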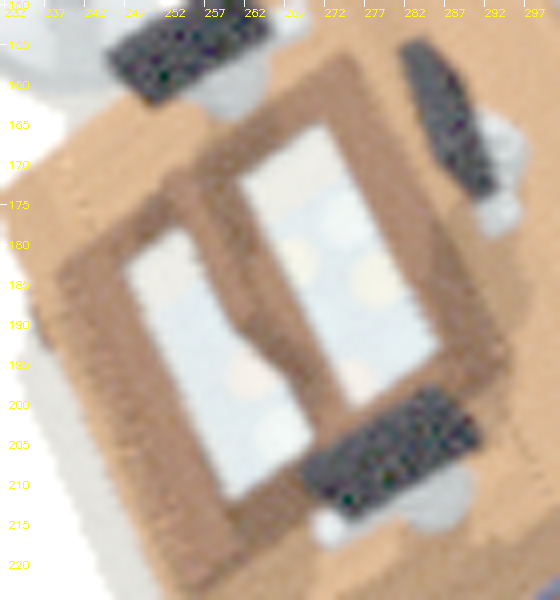

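```bash
sed -i 's/^C=/LH=(-.046,.001,.056)\nC=/' mv.py
python3 - <<'E'
from mv import *
np.set_printoptions(suppress=True,precision=4)
o,p,R=obs(); print(o["clock"],p,o["ft_force"])
H=W(*LH); print(H, "above",shift(H+[0,0,.08],p,R),"grip",shift(H-[0,0,.0187],p,R))
E
```

```text
13.6 [0.3998 0.4283 0.2924] [2.0522 0.4295 0.1271]
[0.4641 0.2113 0.1505] above [0.0463 0.2216 0.0614] grip [0.0468 0.2218 0.1601]
```

>>> send_rows(
  steps=[
    [[0.01,0.05,0.01],0],
    [[0.02,0.1,0.02],0],
    [[0.03,0.15,0.03],0],
    [[0.04,0.2,0.045],0],
    [[0.0465,0.2216,0.06],0],
    [[0.0465,0.2216,0.06],0],
    [[0.0465,0.2216,0.06],0],
    [[0.0465,0.2216,0.06],0],
  ],
)

```text
clock: 14.6
position: [0.469, 0.2062, 0.2337]
ee_rot: [0.999, 0.037, 0.0, -0.0]
ft_force: [0.2, 0.2, 0.4]
grip_width: 0.605
```

Run:
```python
from mv import *
np.set_printoptions(suppress=True,precision=4)
o,p,R=obs(); print(o["clock"],p,o["ft_force"],spin_to(R,4.07),o["grip_width"])
H=W(*LH); print("grip",shift(H-[0,0,.0187],p,R))
```

```text
14.6 [0.469  0.2062 0.2337] [0.202  0.1868 0.3859] 0.002065183995797125 0.6048586712302655
grip [-0.0046 -0.0055  0.1019]
```

>>> send_rows(
  steps=[
    [[-0.0045,-0.0055,0.01],0],
    [[-0.0045,-0.0055,0.025],0],
    [[-0.0045,-0.0055,0.04],0],
    [[-0.0045,-0.0055,0.06],0],
    [[-0.0045,-0.0055,0.08],0],
    [[-0.0045,-0.0055,0.095],0],
    [[-0.0045,-0.0055,0.102],0],
    [[-0.0045,-0.0055,0.102],0],
  ],
)

```text
clock: 15.6
position: [0.4644, 0.2098, 0.131]
ee_rot: [0.999, 0.035, -0.0, 0.0]
ft_force: [-0.4, -0.1, -0.5]
grip_width: 0.601
```

```bash
python3 look.py 6
python3 - <<'E'
from mv import *
np.set_printoptions(suppress=True,precision=4)
o,p,R=obs(); print(o["clock"],p,o["ft_force"],spin_to(R,4.07),o["grip_width"])
H=W(*LH); print("grip",shift(H-[0,0,.0187],p,R))
E
```

```text
15.7 [0.4649 0.2101 0.1318] [ 0.2945 -0.7207  0.8332] -1.5996818018684166e-05 0.6003627597879015
grip [-0.0007 -0.0013  0.    ]
```

View pics/c6.png

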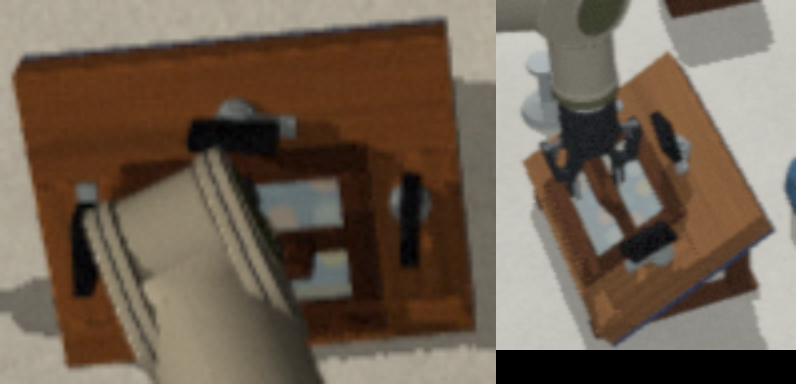

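>>> send_rows(
  steps=[
    [[0,0,0],0],
    [[0,0,0],0],
    [[0,0,0],0],
    [[0,0,0],0],
    [[0,0,0],0],
    [[0,0,0],0],
    [[0,0,0],0],
    [[0,0,0],0],
  ],
  hand=0,
  force=30,
)

```text
clock: 16.7
position: [0.4631, 0.21, 0.1318]
ee_rot: [0.999, 0.036, -0.001, -0.0]
ft_force: [-11.5, -2.7, 11.5]
grip_width: 0.245
```

```bash
python3 look.py 7
python3 - <<'E'
from mv import *
np.set_printoptions(suppress=True,precision=4)
o,p,R=obs(); print(o["clock"],p,o["ft_force"],o["torque"],o["grip_width"]*85)
E
```

```text
16.8 [0.4631 0.21   0.1318] [-11.4084  -2.1623  10.7619] [-0.4717  2.0342  0.0337] 21.118630817417728
```

View pics/c7.png

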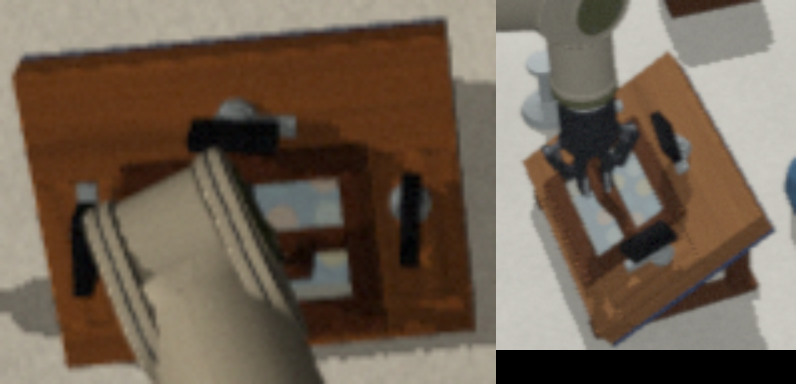

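>>> send_rows(
  steps=[
    [[0,0,-0.003],0],
    [[0,0,-0.006],0],
    [[0,0,-0.01],0],
    [[0,0,-0.014],0],
    [[0,0,-0.018],0],
    [[0,0,-0.022],0],
    [[0,0,-0.026],0],
    [[0,0,-0.03],0],
  ],
)

```text
clock: 17.8
position: [0.4645, 0.2099, 0.1616]
ee_rot: [0.999, 0.035, 0.0, -0.0]
ft_force: [0.0, 0.1, -5.5]
grip_width: 0.247
```

```bash
python3 look.py 8
python3 - <<'E'
from mv import *
np.set_printoptions(suppress=True,precision=4)
o,p,R=obs(); print(o["clock"],p,o["ft_force"],o["torque"],o["grip_width"]*85)
E
```

```text
17.9 [0.4648 0.2101 0.1618] [-0.3939 -0.1642 -5.3764] [-0.0384  0.0388  0.0459] 20.557993961239085
```

View pics/c8.png

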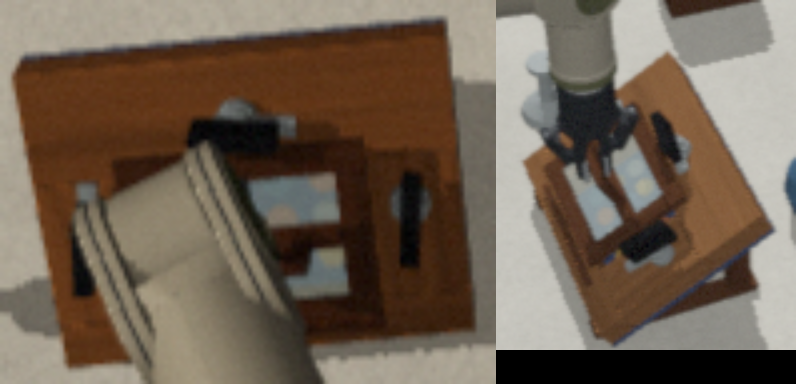

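>>> send_rows(
  steps=[
    [[0,0,-0.01],0],
    [[0,0,-0.03],0],
    [[0,0,-0.05],0],
    [[0,0,-0.08],0],
    [[0,0,-0.11],0],
    [[0,0,-0.13],0],
    [[0,0,-0.14],0],
    [[0,0,-0.14],0],
  ],
  force=40,
)

```text
clock: 18.9
position: [0.4647, 0.21, 0.3017]
ee_rot: [0.999, 0.035, 0.0, -0.0]
ft_force: [0.8, -1.0, -6.0]
grip_width: 0.157
```

```bash
python3 look.py 9
python3 - <<'E'
from mv import *
np.set_printoptions(suppress=True,precision=4)
o,p,R=obs(); print(o["clock"],p,o["ft_force"],o["torque"],o["grip_width"]*85)
s=V("side9.npz"); cv2.imwrite("pics/s9.png",cv2.resize(s.p[80:260,200:380],None,fx=3.3,fy=3.3)[:,:,::-1])
T_=np.array([0,-.2325,0]); print("pad over",shift([.531,-.232,p[2]],p,R))
E
```

```text
19.0 [0.4642 0.2098 0.3005] [-0.6223 -0.4618 -5.2041] [-0.0359  0.0126  0.0125] 13.368912047313422
pad over [0.0353 0.4454 0.0002]
```

View pics/s9.png

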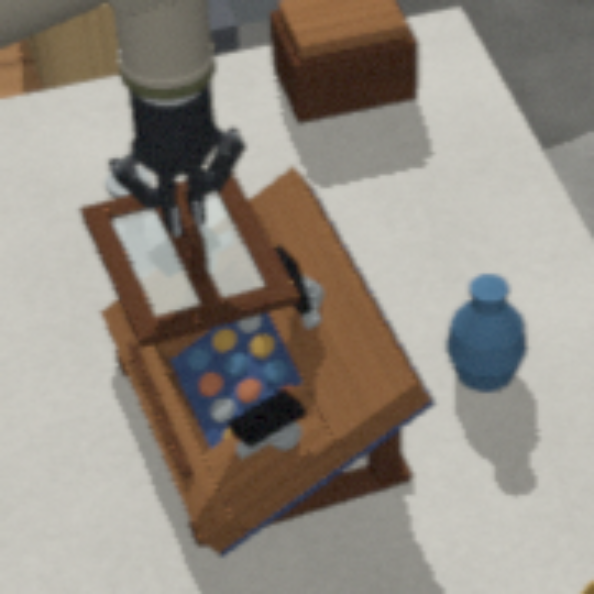

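>>> send_rows(
  steps=[
    [[0.002,0.02,0],0],
    [[0.006,0.06,0],0],
    [[0.012,0.11,0],0],
    [[0.016,0.16,0],0],
    [[0.02,0.21,0],0],
    [[0.024,0.26,0],0.02],
    [[0.028,0.31,0],0.04],
    [[0.031,0.36,0],0.06],
  ],
)

```text
clock: 20.0
position: [0.5203, -0.1495, 0.3009]
ee_rot: [1.0, 0.005, -0.0, -0.0]
ft_force: [1.1, -0.1, -4.7]
grip_width: 0.151
```

>>> send_rows(
  steps=[
    [[0.002,0.04,0],0.01],
    [[0.004,0.07,0],0.02],
    [[0.004,0.085,0.005],0.02],
    [[0.004,0.085,0.02],0.02],
    [[0.004,0.085,0.04],0.02],
    [[0.004,0.085,0.06],0.02],
    [[0.004,0.085,0.075],0.02],
    [[0.004,0.085,0.08],0.02],
  ],
)

```text
clock: 21.0
position: [0.5256, -0.2307, 0.22]
ee_rot: [1.0, -0.004, -0.001, -0.0]
ft_force: [0.5, -0.3, -4.6]
grip_width: 0.154
```

```bash
python3 look.py 10
python3 - <<'E'
from mv import *
np.set_printoptions(suppress=True,precision=4)
o,p,R=obs(); print(o["clock"],p,o["ft_force"],o["torque"],o["grip_width"]*85)
print("spin",spin_to(R,-.5),"place",shift([.531,-.232,.004+.056-.0187],p,R))
a=V("top10.npz").p[215:330,330:450];b=V("side10.npz").p[200:370,240:400]
cv2.imwrite("pics/p10.png",np.hstack([cv2.resize(a,(400,383)),cv2.resize(b,(360,383))])[:,:,::-1])
E
```

```text
21.1 [ 0.5259 -0.2314  0.2209] [ 1.0372 -0.4643 -3.9453] [-0.0287  0.0156 -0.0204] 13.054590045074699
spin 0.0002782007544524001 place [0.0052 0.0006 0.1796]
```

View pics/p10.png

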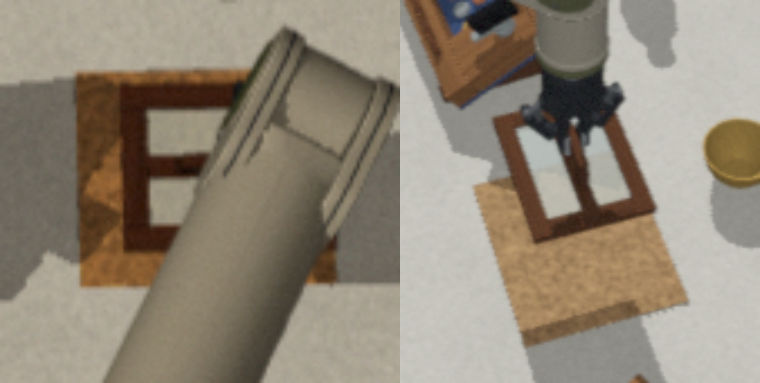

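Run:
```python
from mv import *
np.set_printoptions(suppress=True,precision=4)
o,p,R=obs(); s=V("side10.npz")
cv2.imwrite("pics/p10s.png",cv2.resize(s.p[235:315,270:365],None,fx=8,fy=7.5,interpolation=cv2.INTER_CUBIC)[:600,:,::-1])
def at(q,z):
    o_,r=s.ray(*q); return o_+(z-o_[2])/r[2]*r
z=p[2]+.0187-.056+.012
P=[at(q,z) for q in((282,253.9),(353,291.5),(300.7,306))]; print(np.array(P),"centre-tcp",(P[0]+P[1])/2-p, np.linalg.norm(P[1]-P[2]),np.linalg.norm(P[0]-P[2]))
```

```text
[[ 0.4476 -0.1416  0.1956]
 [ 0.6009 -0.3314  0.1956]
 [ 0.4477 -0.332   0.1956]] centre-tcp [-0.0016 -0.0051 -0.0253] 0.1531416360780805 0.19042696005549603
```

View pics/p10s.png

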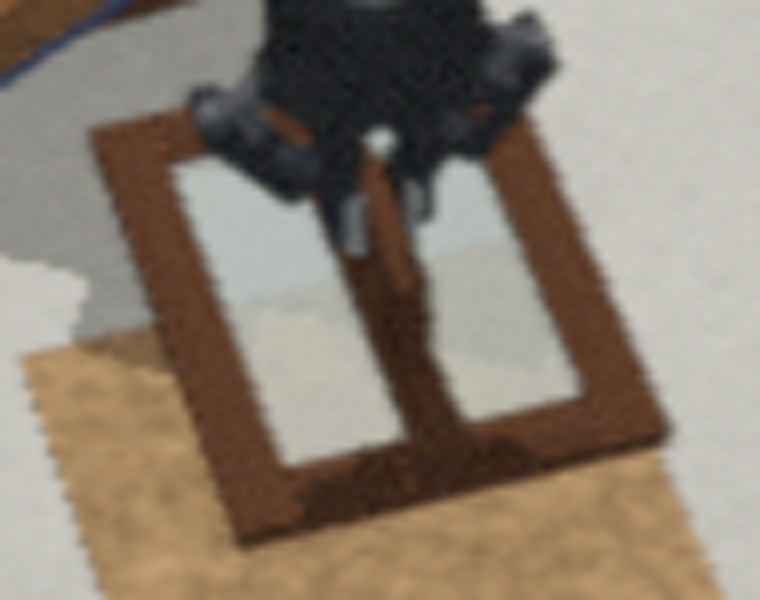

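>>> send_rows(
  steps=[
    [[0.003,-0.001,0.02],0],
    [[0.006,-0.002,0.05],0],
    [[0.006,-0.002,0.08],0],
    [[0.006,-0.002,0.11],0],
    [[0.006,-0.002,0.135],0],
    [[0.006,-0.002,0.15],0],
    [[0.006,-0.002,0.16],0],
    [[0.006,-0.002,0.16],0],
  ],
)

```text
clock: 22.1
position: [0.5319, -0.2299, 0.061]
ee_rot: [1.0, -0.004, -0.0, -0.0]
ft_force: [-1.3, 0.1, -4.2]
grip_width: 0.152
```

```bash
python3 look.py 11
python3 - <<'E'
from mv import *
np.set_printoptions(suppress=True,precision=4)
o,p,R=obs(); print(o["clock"],p,o["ft_force"],o["torque"],o["grip_width"]*85)
s=V("side11.npz"); cv2.imwrite("pics/p11s.png",cv2.resize(s.p[250:370,265:380],None,fx=6,fy=5,interpolation=cv2.INTER_CUBIC)[:600,:,::-1])
E
```

```text
22.2 [ 0.5324 -0.2302  0.0619] [ 0.4685 -0.263  -5.1192] [-0.0071 -0.0223  0.0095] 13.186297432949873
```

View pics/p11s.png

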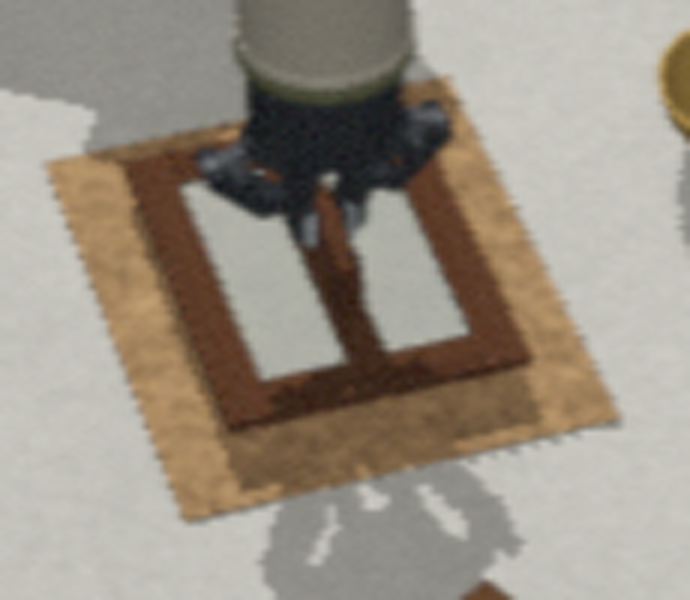

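>>> send_rows(
  steps=[
    [[0,0,0.004],0],
    [[0,0,0.008],0],
    [[0,0,0.012],0],
    [[0,0,0.014],0],
    [[0,0,0.016],0],
    [[0,0,0.0175],0],
    [[0,0,0.019],0],
    [[0,0,0.019],0],
  ],
)

```text
clock: 23.2
position: [0.5318, -0.2299, 0.0467]
ee_rot: [1.0, -0.005, 0.0, -0.002]
ft_force: [-25.7, 14.2, 56.4]
grip_width: 0.157
```

Run:
```python
from mv import *
np.set_printoptions(suppress=True,precision=4)
o,p,R=obs(); print(o["clock"],p,o["ft_force"],o["torque"],o["grip_width"]*85)
```

```text
23.2 [ 0.5318 -0.2299  0.0467] [-25.7399  14.1896  56.3839] [2.8534 5.4227 0.0257] 13.35370517488
```

>>> send_rows(
  steps=[
    [[0,0,-0.002],0],
    [[0,0,-0.004],0],
    [[0,0,-0.0045],0],
    [[0,0,-0.0045],0],
    [[0,0,-0.0045],0],
    [[0,0,-0.0045],0],
    [[0,0,-0.0045],0],
    [[0,0,-0.0045],0],
  ],
)

```text
clock: 24.2
position: [0.5322, -0.2301, 0.0469]
ee_rot: [1.0, -0.005, 0.0, 0.0]
ft_force: [-0.5, 0.1, 1.2]
grip_width: 0.154
```

```bash
python3 look.py 12
python3 - <<'E'
from mv import *
np.set_printoptions(suppress=True,precision=4)
o,p,R=obs(); print(o["clock"],p,o["ft_force"],o["torque"],o["grip_width"]*85)
s=V("side12.npz"); cv2.imwrite("pics/p12s.png",cv2.resize(s.p[250:370,265:380],None,fx=6,fy=5,interpolation=cv2.INTER_CUBIC)[:600,:,::-1])
E
```

```text
24.3 [ 0.5322 -0.2301  0.0469] [ 0.7325 -0.68    2.0671] [-0.0006 -0.1841 -0.0566] 12.943423276768645
```

View pics/p12s.png

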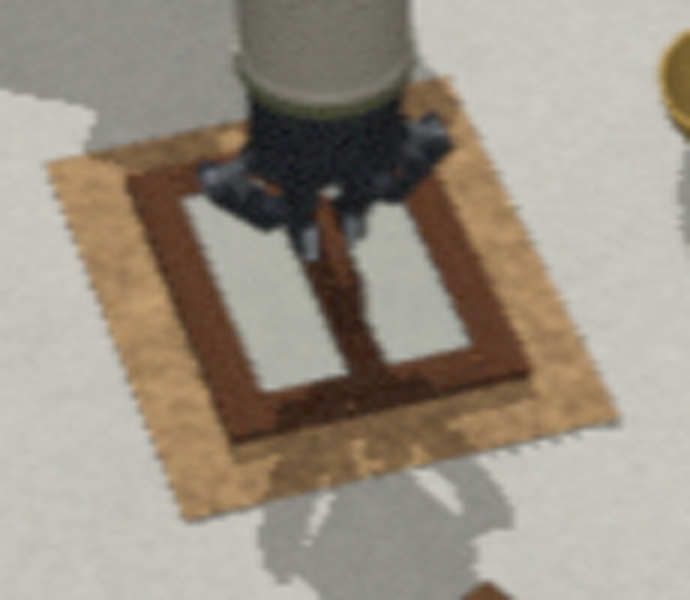

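Run:
```python
from mv import *
np.set_printoptions(suppress=True,precision=4)
for nm in("side12.npz","top12.npz"):
    s=V(nm); hsv=cv2.cvtColor(s.p,cv2.COLOR_RGB2HSV); Wd=s.W
    m=(abs(Wd[...,0]-.531)<.09)&(abs(Wd[...,1]+.232)<.11)&(s.p.max(2)<115)&(hsv[...,1]>90)&(Wd[...,2]<.045)&(Wd[...,2]>-.02)
    # only outer frame
    m&=~((abs(Wd[...,0]-.531)<.05)&(abs(Wd[...,1]+.232)<.075))
    P=Wd[m]; 
    for _ in range(3):
        A=np.c_[P[:,0]-.531,P[:,1]+.232,np.ones(len(P))]; c=np.linalg.lstsq(A,P[:,2],rcond=None)[0]; r=P[:,2]-A@c; P=P[abs(r)<2.5*r.std()]
    print(nm,len(P),c,r.std(),P.min(0),P.max(0))
    mp=(abs(Wd[...,0]-.531)<.11)&(abs(Wd[...,1]+.232)<.13)&~((abs(Wd[...,0]-.531)<.09)&(abs(Wd[...,1]+.232)<.112)); Q=Wd[mp];Q=Q[abs(Q[:,2]-.004)<.02]
    A=np.c_[Q[:,0]-.531,Q[:,1]+.232,np.ones(len(Q))];print(" pad",np.linalg.lstsq(A,Q[:,2],rcond=None)[0])
```

```text
side12.npz 1081 [0.0091 0.0127 0.0156] 0.00508341831086775 [ 0.4509 -0.342   0.0016] [ 0.6125 -0.1226  0.0274]
 pad [-0.002   0.0003  0.0044]
top12.npz 683 [0.0048 0.0075 0.0135] 0.006159483434170283 [ 0.4485 -0.3414 -0.0012] [ 0.6196 -0.1223  0.0273]
 pad [-0.0002 -0.0005  0.0046]
```

>>> send_rows(
  steps=[
    [[0,0,0.0005],0],
    [[0,0,0.0005],0],
    [[0,0,0.0005],0],
    [[0,0,0.0005],0],
    [[0,0,0.0005],0],
    [[0,0,0.0005],0],
    [[0,0,0.0005],0],
    [[0,0,0.0005],0],
  ],
  hand=0.5,
  force=20,
)

```text
clock: 25.3
position: [0.5319, -0.23, 0.0463]
ee_rot: [1.0, -0.005, -0.0, -0.0]
ft_force: [-0.3, -0.1, -0.4]
grip_width: 0.498
```

>>> send_rows(
  steps=[
    [[0,0,-0.005],0],
    [[0,0,-0.02],0],
    [[0,0,-0.05],0],
    [[0,0,-0.09],0],
    [[0,0,-0.14],0],
    [[0,0,-0.19],0],
    [[0,0,-0.23],0],
    [[0,0,-0.24],0],
  ],
)

```text
clock: 26.3
position: [0.5325, -0.2308, 0.2899]
ee_rot: [1.0, -0.005, 0.002, 0.0]
ft_force: [-0.4, 0.3, -0.2]
grip_width: 0.498
```

>>> send_rows(
  steps=[
    [[-0.03,0,0],0],
    [[-0.07,0,0],0],
    [[-0.11,0,0],0],
    [[-0.14,0,0],0],
    [[-0.15,0,0],0],
    [[-0.15,0,0],0],
    [[-0.15,0,0],0],
    [[-0.15,0,0],0],
  ],
)

```text
clock: 27.3
position: [0.3825, -0.2285, 0.2861]
ee_rot: [1.0, -0.004, -0.001, 0.0]
ft_force: [0.5, -0.3, -0.0]
grip_width: 0.504
```

```bash
python3 look.py 13
python3 - <<'E'
from mv import *
np.set_printoptions(suppress=True,precision=4)
o,p,R=obs(); print(o["clock"],p,o["ft_force"],o["grip_width"])
t=V("top13.npz").p;s=V("side13.npz").p
cv2.imwrite("pics/f13.png",np.hstack([t[190:330,190:450][:, :],cv2.resize(s[120:370,220:400],(101,140))])[:,:,::-1].repeat(2,0).repeat(2,1))
cv2.imwrite("pics/f13s.png",cv2.resize(s[250:370,265:380],None,fx=6,fy=5,interpolation=cv2.INTER_CUBIC)[:,:,::-1])
E
```

```text
27.4 [ 0.3823 -0.2286  0.2861] [ 0.3739  0.5244 -0.6285] 0.4953423592015195
```

View pics/f13.png

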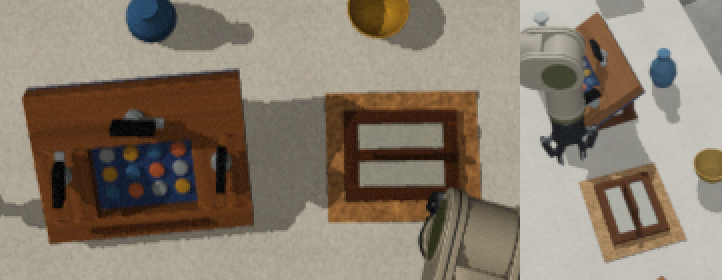

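View pics/f13s.png

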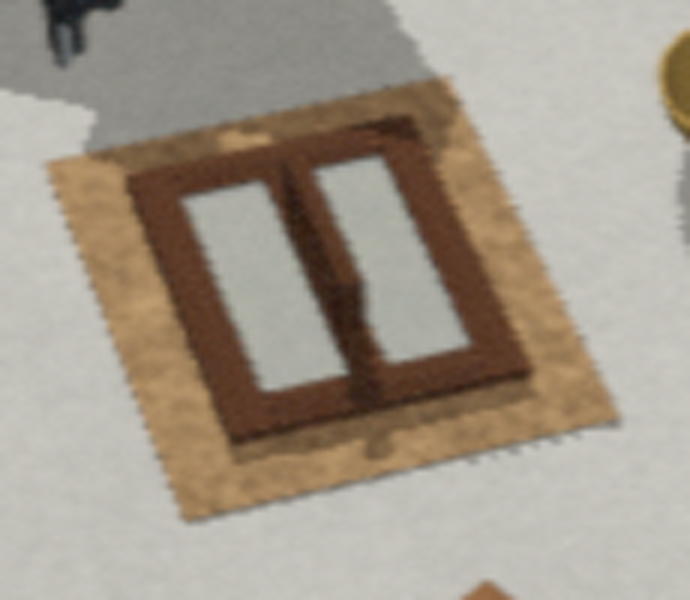

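Run:
```python
from mv import *
np.set_printoptions(suppress=True,precision=4)
s=V("side13.npz")
def at(x,y,z):
    q=(265+(x+.5)/6-.5,250+(y+.5)/5-.5); o,r=s.ray(*q); return (o+(z-o[2])/r[2]*r)[:2]
a,b,c=at(127,177,.016),at(530,367,.016),at(232,430,.016); print("lid",(a+b)/2,np.linalg.norm(a-c),np.linalg.norm(b-c),np.degrees(np.arctan2(*(b-c)[::-1])))
a,b=at(47,160,.004),at(620,420,.004); print("pad",(a+b)/2)
# bystander change
for n in("top","side"):
    d=cv2.absdiff(V(n+"0.npz").p,V(n+"13.npz").p).max(2)
    for nm,P in(("bowl",(.68,-.19)),("vase",(.67,.16)),("chest",(.53,-.52)),("candle",(.47,.47))):
        q=V(n+"0.npz").proj([[*P,.04]])[0].astype(int); w=d[q[1]-14:q[1]+15,q[0]-14:q[0]+15]; print(n,nm,q,w.mean().round(1),(w>40).mean().round(3))
```

```text
lid [ 0.532 -0.228] 0.1926794235746685 0.15611967223824877 -1.8148835641374872
pad [ 0.5309 -0.2318]
top bowl [378 224] 3.7 0.0
top vase [279 229] 3.9 0.0
top chest [475 264] 3.9 0.0
top candle [189 288] 3.6 0.0
side bowl [359 277] 1.9 0.0
side vase [321 201] 3.0 0.0
side chest [350 383] 2.8 0.0
side candle [246 155] 54.0 0.552
```

Run:
```python
from workcell import manip
print(manip.hand_in(), manip.get_obs()["clock"])
```

```text
the job is handed in; nothing more can be done
the job is handed in; nothing more can be done
```

The showcase is open, and I handed the job in after about 27 s of the 64 s allowed.

**Knobs:** I pushed the left, right and top knobs round with the shut fingers until each met its end stop, shown by the force building to about 13–17 N. The camera bar angles measured afterwards, about 82–83° from square, match the 1.45 rad stop. In the last picture all three knobs still look undone.

**Lid:** I gripped it by the handle, and it levelled itself in the grip as it was lifted. I set it on the cork pad, released it and withdrew the arm.
- **Position:** my last measurement puts its centre about 4 mm from the pad's centre. It is turned about 1–2° from the pad's sides.
- **Flatness:** depth readings just before release showed it flat, with a slope under about 0.02.

**What went less smoothly:** the lid had slipped about 5 mm lower in the grip than I assumed, so at touchdown I pressed to about 56 N on the wrist sensor. I backed off to about 1–2 N before letting go. This stayed under the 120 N wrist limit, and the lid was not dropped, but the touchdown was firmer than I intended. I had no separate reading to compare with the 40 N limit on pressing.

**Other wares:** the bowl, vase and chest look unchanged in both views. The candlestick looks unchanged from above. In the side view my check failed for it, probably because the arm was in front of it.

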